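# Turn the cutlery insert round in its box

## Task

Two cutlery boxes stand on the kitchen counter. In one of them the white insert was put back the wrong way round: lift it clear of its box by its grip post, turn it half a turn and lower it fully home in the same box without dropping it, so that its short crosswise compartment lies at the box's raised back, as in the other box. Leave the other box's insert alone.

Things in the scene. Friction and masses are not known exactly. Their poses are not given: they have to be found in the camera images.
- insert_grip (a point): White tray, 190 x 110 x 40 mm (foot 174 x 94), 0.25 kg, wrong way round in box: short crosswise compartment (60 mm) at its -x end, two long ones at +x. Square grip post, 24 mm, mid-floor, faces parallel to the sides, top 91 mm above the underside. Point: on the post's axis 14 mm below its top (grip here), 77 mm above the underside, 81 mm above the counter when home. z up.
- box: Fixed grey box of that insert, inner 198 x 118 mm (4 mm play each side), floor 4 mm thick. Origin: centre of its underside, on the counter; x along its length, pointing roughly away from the robot, z up. Three sides flare out 9 mm as a lead-in, 30 to 49 mm high; the -x end is the raised back, leaning outwards, 86 mm high.
- box_back (a point): Point low on that box's raised back, mid-width: 100 mm from the box's centre along -x, 35 mm above the counter. The insert's short compartment belongs at this end. Axes as the box's.
- other_insert_grip (a point): Same point on the post of the other, identical insert, which sits the right way round in the other, identical box. Leave it alone.
Mind the look-alikes: they are no part of the job. Leave any blue look-alike of the part that bears insert_grip alone.

How it is judged (in metres and radians):
On the way:
1. the insert is lifted clear of its box (its underside above the box's flared rim) (z of insert_grip in the frame of box above 0.13 m), for 0.1 s.
At the end, for the whole second after the job is handed in: The insert rests fully home in its own box (grip point within 6 mm of its seated height, within 10 mm of the box's centre, upright within 0.1 rad, aligned within 10 degrees), with its short crosswise compartment at the raised back; the other insert has moved less than 15 mm (horizontal distance between insert_grip and box below 0.01 m and z of insert_grip in the frame of box below 0.087 m and angle between insert_grip's own z axis and vertical below 0.1 rad and x of box_back in the frame of insert_grip below -0.085 m and angle between the x axis of insert_grip and the x axis of box, either way round below 0.175 rad and distance of other_insert_grip from where it was at the start of the episode below 0.015 m); the robot touches nothing.
It fails at once if the insert is dropped: it falls, out of the fingers, faster than 0.7 m/s (a fall of about 25 mm) (contact force between the fingers and insert below 0.05 N and linear speed of insert above 0.7 m/s).
It fails at once if the other insert is lifted out or knocked askew (moved more than 25 mm) (distance of other_insert_grip from where it was at the start of the episode above 0.025 m).
It also fails if it takes over 45 s, if anything falls off the work surface, if the arm or the gripper's body presses on something with over 40 N, if the wrist force passes 120 N, or if a joint passes its speed limit or range.

## Robot

A 6-joint arm with a two-finger parallel gripper is mounted at the origin on the work surface. World frame = base frame: x ahead of the robot, y to its left, z up, the work surface at z = 0. Lengths are in m, angles in degrees, forces in N, time in s.
With the tool pointing down it reaches from about 0.35 to 0.875 m from the base axis. Payload 4.2 kg.
Tool frame: the origin (TCP) lies midway between the tips of the shut fingers; the grasp point (between the pads) lies 19 mm behind it (r.grasp_offset is the distance from the TCP to the grasp point, in m); z points along the fingers, y is the direction in which the jaws open and shut (so a half turn about z gives the same grasp; the last joint's range is limited). The gripper opens to 87 mm and grips with 3 to 60 N. Pads are 19 mm wide; open, the fingers measure 117 mm over their backs; the gripper's body (75 mm by 190 mm) begins 51 mm behind the grasp point.
Start: joints at [83.572, 22.042, 0.453, 0, -68.411, -14.817], TCP at [0.226, 0.583, 0.223] pointing down, gripper open.
Joint ranges: [-179.83, 179.83], [-69.29, 118.12], [-61.27, 80.66], [-181.25, 117.63], [-171.15, -9.14], [-177.46, 177.46]. Speed limits (degrees/s): [159.86, 159.86, 180, 180, 180, 180].

## Interface

Orientations are given as a 3x3 rotation matrix whose columns are the frame's x, y, z axes.
In Python, from station import r gives the robot as it stands.
- The arm moves only by the shell command python3 -m crank 'ROWS'. ROWS is JSON, a list of rows, each a list of 3 entries, a list of its own where there are three numbers: the closure, from -1 (fully open) to 1 (shut), so that 0 is half open, then the shift along the tool's x, y, z as a fraction of full scale, then the turn, a rotation vector about the tool's x, y, z as a fraction of full scale. In form: [[fingers, [dx, dy, dz], [wx, wy, wz]], ...]. A call has 1 to 8 rows; each row shifts and turns the commanded pose from where the row before left it, along the tool's axes as they then stand; what a row does not reach is not made up. Full scale, the value 1, is 100 mm for a shift and 45 degrees for a turn. A row lasts 1/10 s, in which the tool goes at most 50 mm and 8.59 degrees, less where a joint would pass 70% of its speed; a pose out of reach is approached as far as the arm can. A call with a number of a shift or a turn outside -1 to 1 is refused whole. A call with a gripper value outside its range is refused whole. The fingers move at their own pace and stop on an object; the grip force is fixed at half the most. Time passes only in rows, so rows that do not move let the fingers close. It gives the time, the measured TCP pose, the force and the opening at its end, in the units of the state.
- r.sense(): the state, without advancing time (a new reading comes with each control period).
- r.capture(name): name is "scene" or "side" or "wrist"; returns a dict with "img" (480x640x3 uint8, blue, green, red), "fx", "fy", "cx", "cy" (pixels), "R" (3x3) and "t" (3): a world point X has camera coordinates R X + t. Camera axes: x right, y down, z forward; pixel columns grow to the right and rows downward; lengths in m; the calibration is good to about 2 mm. A picture is of the moment at which its call begins. There is no depth.
- r.finish_job(): hands the job in, once; it reports no verdict.
The state is a dict: "time_s": time; "joints": joint angles; "joint_velocities": joint speeds; "effort": joint torques, N m; "tcp_pos": TCP position; "ee_rot": TCP orientation; "wrist_force": force on the tool from outside, world axes, zero at the start; "moment": the same for the moment, N m; "gripper_width": opening from 0.0 (shut) to 1.0 (fully open).
Only numpy, scipy, OpenCV 4.12 (cv2) and the standard library are available. Lean on these libraries where they do the work, as an engineer would, in place of code of your own. Each camera call takes 0.05 s, during which the arm holds its last target.

## Working session

There is one attempt and no reset: what is moved stays moved. The work goes in short steps, Python scripts to look and compute and a shell command to move; the robot and the scene stay as the last step left them, time stands still between calls to the robot, and variables do not carry over. Pictures are saved under pics/ and viewed, and the job is handed in when it is done.

```bash
mkdir -p pics
python3 - <<'E'
from station import r
import cv2,numpy as np
s=r.sense(); print({k:np.round(v,3).tolist() for k,v in s.items()}, r.grasp_offset)
for n in("scene","side","wrist"):
    c=r.capture(n); cv2.imwrite(f"pics/{n}0.png",c["img"]); print(n,c["fx"],c["cx"],c["cy"],np.round(c["R"],3).tolist(),np.round(c["t"],3).tolist())
E
```

```text
{'time_s': 0.0, 'joints': [83.571, 22.091, 0.38, -0.028, -68.41, -14.818], 'joint_velocities': [0.121, 0.032, 0.151, 0.013, 0.063, 0.037], 'effort': [-0.001, -39.066, 18.74, 4.22, 0.011, -0.0], 'tcp_pos': [0.226, 0.582, 0.221], 'ee_rot': [[0.932, -0.363, -0.001], [-0.363, -0.932, -0.002], [0.0, 0.002, -1.0]], 'wrist_force': [0.749, 0.657, -0.153], 'moment': [-0.032, 0.006, 0.015], 'gripper_width': 0.999} 0.0187
scene 594.5022329427969 324.02327420844193 238.0745174035711 [[-0.119, 0.993, 0.001], [0.833, 0.101, -0.545], [-0.541, -0.064, -0.839]] [0.04, -0.326, 1.506]
side 471.05479693977776 316.96461807554203 241.076561801411 [[-0.997, -0.071, 0.001], [-0.055, 0.753, -0.655], [0.046, -0.654, -0.755]] [0.45, 0.089, 1.014]
wrist 377.57788376011035 315.1355727169032 234.3651269325283 [[-0.362, -0.932, 0.002], [-0.889, 0.345, 0.3], [-0.281, 0.107, -0.954]] [0.625, -0.038, 0.392]
```

View pics/scene0.png

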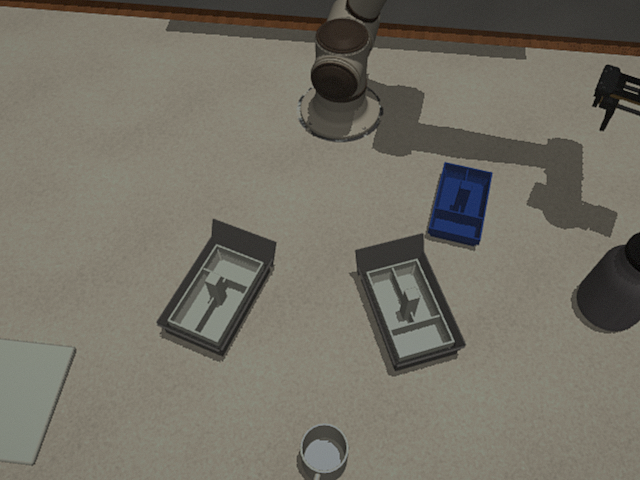

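View pics/side0.png

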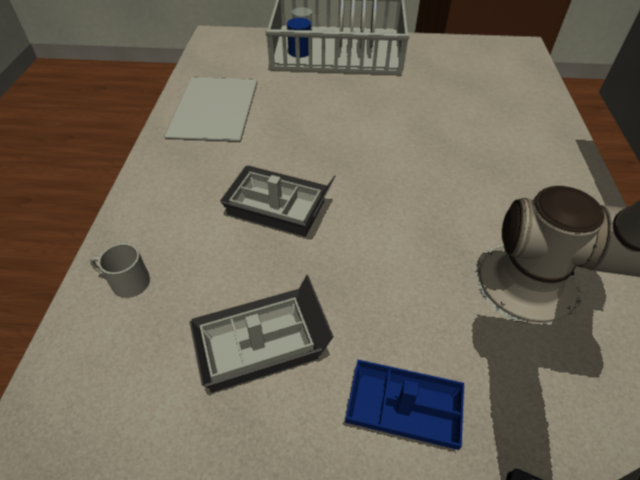

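View pics/wrist0.png

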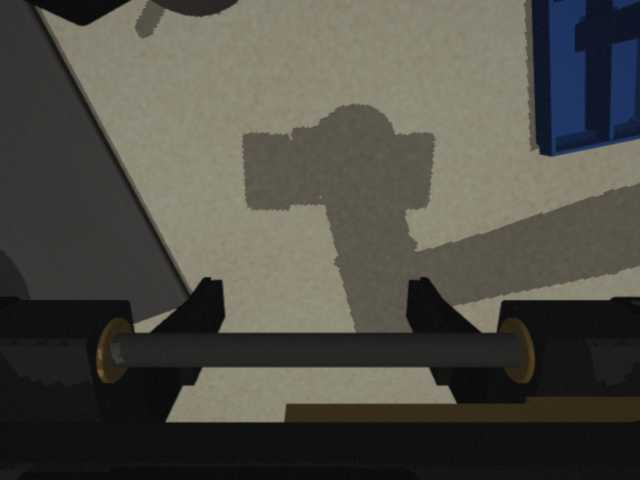

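The box on the right in the scene image (post ~(405,305)) has its crosswise compartment away from the raised back, so this is the wrong one. The left box (~(218,290)) is correct. I'll zoom in to measure.

```bash
cat > h.py <<'E'
import numpy as np,cv2
from station import r
def ray(c,u,v,z):
    R=np.array(c["R"]);t=np.array(c["t"]);o=-R.T@t
    d=R.T@np.array([(u-c["cx"])/c["fx"],(v-c["cy"])/c["fy"],1]); return o+d*(z-o[2])/d[2]
def proj(c,X):
    p=np.array(c["R"])@np.array(X)+np.array(c["t"]); return np.array([c["fx"]*p[0]/p[2]+c["cx"],c["fy"]*p[1]/p[2]+c["cy"]])
E
python3 - <<'E'
import cv2
a=cv2.imread("pics/scene0.png")[225:380,340:480]
cv2.imwrite("pics/scz.png",cv2.resize(a,None,fx=3.8,fy=3.8,interpolation=cv2.INTER_CUBIC)*1)
a=cv2.imread("pics/side0.png")[270:395,180:340]
cv2.imwrite("pics/siz.png",cv2.resize(a,None,fx=4.5,fy=4.5,interpolation=cv2.INTER_CUBIC))
E
```

```text
(no output)
```

View pics/scz.png

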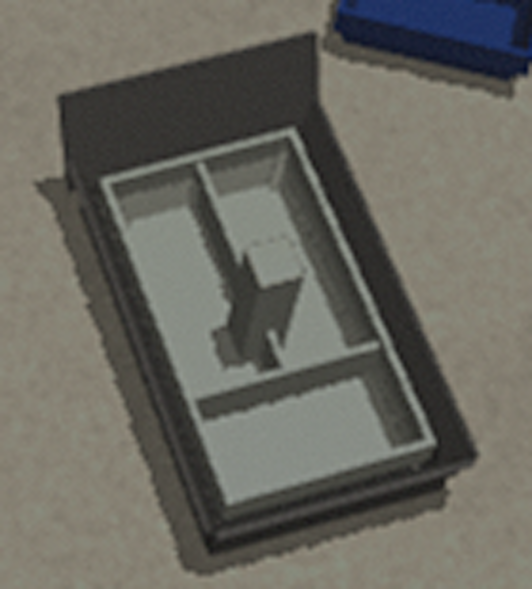

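View pics/siz.png

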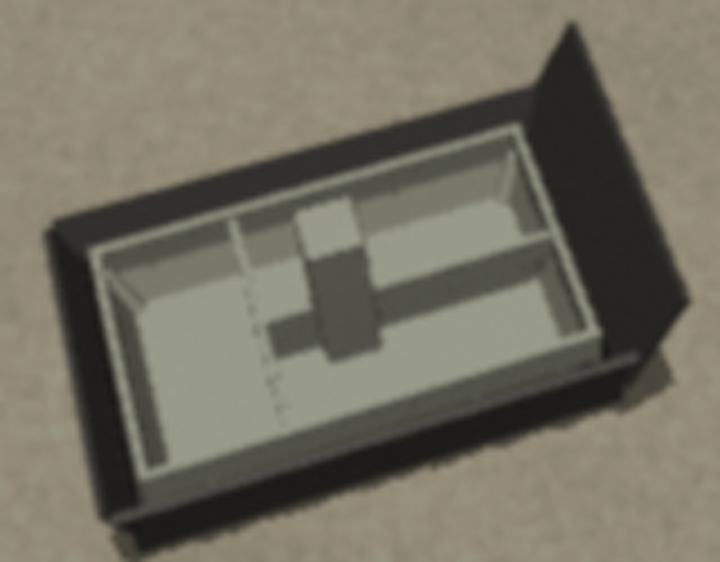

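```bash
cat > m.py <<'E'
from h import *
S=r.capture("scene");D=r.capture("side")
s=lambda p:(p[0]/3.8+340-.37,p[1]/3.8+225-.37); d=lambda p:(p[0]/4.5+180-.39,p[1]/4.5+270-.39)
def show(name,C,pts):
    P=np.array([ray(C,*p,0.044)[:2] for p in pts]); e=P-np.roll(P,-1,0)
    print(name,P.round(4).tolist(),"mean",P.mean(0).round(4),"len",np.linalg.norm(e,axis=1).round(3),"axis",(lambda v:np.degrees(np.arctan2(v[1],v[0])))(P[2]+P[3]-P[0]-P[1]))
# order: back-left.. back two, then far two
show("scene",S,[s(p) for p in [(103,181),(294,130),(436,445),(226,508)]])
show("side",D,[d(p) for p in [(600,332),(518,124),(90,250),(143,474)]])
for n,C,f,ps in(("sc",S,s,[(477,460),(208,543)]),("si",D,d,[(48,232),(105,518)])):
    P=np.array([ray(C,*f(p),0.049)[:2] for p in ps]);print(n,"far rim corners",P.round(4).tolist(),P.mean(0).round(4))
P=[ray(S,*s(p),.095)[:2] for p in [(243,250),(290,235),(304,270),(258,286)]];print("post sc",np.mean(P,0).round(4))
P=[ray(D,*d(p),.095)[:2] for p in [(297,210),(350,197),(363,243),(310,262)]];print("post si",np.mean(P,0).round(4))
E
python3 m.py
```

```text
scene [[0.4905, 0.1053], [0.4468, 0.2046], [0.6203, 0.2806], [0.6655, 0.1793]] mean [0.5558 0.1924] len [0.109 0.189 0.111 0.19 ] axis 23.287400610760795
side [[0.4439, 0.2027], [0.4879, 0.1034], [0.6613, 0.1798], [0.6172, 0.2772]] mean [0.5526 0.1908] len [0.109 0.19  0.107 0.189] axis 23.527329207763618
sc far rim corners [[0.6281, 0.2996], [0.6863, 0.1712]] [0.6572 0.2354]
si far rim corners [[0.6794, 0.1754], [0.6265, 0.2982]] [0.6529 0.2368]
post sc [0.5546 0.1917]
post si [0.552  0.1923]
```

Run:
```python
from h import *
C=r.capture("scene")
print("jug base",ray(C,612,328,0).round(3),ray(C,578,300,0).round(3), "top if z=.2",ray(C,630,250,.2).round(3),"blue",ray(C,460,205,.03).round(3),"rack",ray(C,605,95,0.0).round(3))
for f in(0,.3,.6,1): print(proj(C,[.226+.328*f,.583-.391*f,.22]).round())
```

```text
jug base [0.534 0.599 0.   ] [0.478 0.539 0.   ] top if z=.2 [0.48  0.558 0.2  ] blue [0.288 0.295 0.03 ] rack [-0.133  0.674  0.   ]
[627. 136.]
[571. 169.]
[510. 205.]
[421. 258.]
```

```bash
python3 -m crank '[[-1,[0.2,0.11,0],[0,0,0]],[-1,[0.41,0.22,0],[0,0,0]],[-1,[0.41,0.22,0],[0,0,0]],[-1,[0.41,0.22,0],[0,0,0]],[-1,[0.41,0.22,0],[0,0,0]],[-1,[0.41,0.22,0],[0,0,0]],[-1,[0.41,0.22,0],[0,0,0]],[-1,[0.41,0.22,0],[0,0,0]]]'
python3 -m crank '[[-1,[0.41,0.22,0],[0,0,0]],[-1,[0.41,0.22,0],[0,0,0]],[-1,[0.3,0.16,0],[0,0,-0.15]],[-1,[0,0,0],[0,0,-0.19]],[-1,[0,0,0],[0,0,-0.19]],[-1,[0,0,0],[0,0,-0.19]],[-1,[0,0,0],[0,0,-0.19]],[-1,[0,0,0],[0,0,0]]]'
cat > st.py <<'E'
from h import *
s=r.sense(); Rm=np.array(s["ee_rot"]);p=np.array(s["tcp_pos"])
import sys
yaw=np.degrees(np.arctan2(Rm[1,0],Rm[0,0]))
print("tcp",p.round(4),"yaw",yaw.round(2),"z",Rm[:,2].round(3),"F",np.round(s["wrist_force"],1),"w",s["gripper_width"],"j",np.round(s["joints"],1),s["time_s"])
if len(sys.argv)>3:
    t=np.array([float(a) for a in sys.argv[1:4]]); print("tool delta (units)",(Rm.T@(t-p)*10).round(3))
E
python3 st.py .5542 .1918 .18
```

```text
time_s: 1.1
tcp_pos: [0.4538, 0.315, 0.2229]
ee_rot: [[0.932, -0.363, 0.0], [-0.363, -0.932, 0.0], [0.0, -0.0, -1.0]]
wrist_force: [0.6, 0.5, 0.3]
gripper_width: 0.999
time_s: 1.9
tcp_pos: [0.5353, 0.22, 0.2226]
ee_rot: [[0.942, 0.336, -0.0], [0.336, -0.942, -0.0], [-0.0, 0.0, -1.0]]
wrist_force: [-0.1, -0.2, -0.2]
gripper_width: 1.003
tcp [0.5353 0.22   0.2226] yaw 19.65 z [-0. -0. -1.] F [-0.1 -0.2 -0.2] w 1.0032283822927703 j [ 38.4  17.6  -6.2  -0.  -66.2  71.3] 1.9
tool delta (units) [0.084 0.329 0.426]
```

```bash
python3 -m crank '[[-1,[0.08,0.33,0.2],[0,0,0]],[-1,[0,0,0.2],[0,0,-0.083]],[-1,[0,0,0],[0,0,0]],[-1,[0,0,0],[0,0,0]]]'
python3 st.py .5542 .1918 .062
python3 - <<'E'
from h import *
c=r.capture("wrist");cv2.imwrite("pics/w1.png",c["img"])
E
```

```text
time_s: 2.3
tcp_pos: [0.5542, 0.1923, 0.1829]
ee_rot: [[0.919, 0.395, 0.0], [0.395, -0.919, -0.001], [-0.0, 0.001, -1.0]]
wrist_force: [0.3, 0.1, 0.1]
gripper_width: 0.997
tcp [0.5542 0.1923 0.1829] yaw 23.27 z [ 0.    -0.001 -1.   ] F [0.3 0.1 0.1] w 0.9966152739442988 j [ 35.   20.1  -8.5   0.  -61.4  78.3] 2.3
tool delta (units) [-0.002  0.004  1.209]
```

View pics/w1.png

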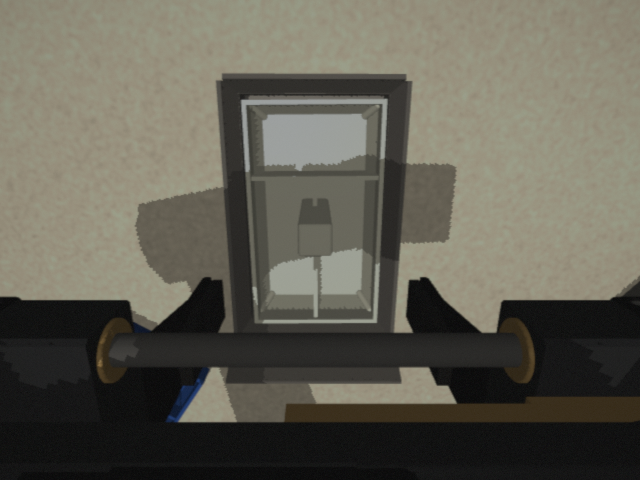

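The wrist view shows the insert lined up with the tool. The post's top is at about (298–332, 223–257), the insert's rim spans x 242–387, and the box's far flare spans x 219–410 at y≈76.

Run:
```python
from h import *
c=r.capture("wrist")
b=np.array([.5543,.192]);a=np.radians(23.4);B=np.array([[np.cos(a),np.sin(a)],[-np.sin(a),np.cos(a)]])
f=lambda u,v,z:(B@(ray(c,u,v,z)[:2]-b)*1000).round(1)
print("post top",f(298.5,223,.095),f(331.5,223,.095),f(331.5,257,.095),f(298.5,257,.095))
print("insert rim",f(242,99,.044),f(387,99,.044),f(379,322,.044),f(255,322,.044))
print("box far flare",f(222,75,.049),f(408,75,.049), "near",f(232,335,.049),f(396,335,.049))
```

```text
post top [12.1 13.5] [12.1 -9.3] [-12.9  -9.6] [-12.9  13.8]
insert rim [95.  57.2] [ 94.9 -52.2] [-95.1 -55.7] [-95.1  56.5]
box far flare [111.3  69.9] [111.2 -65.7] near [-105.4   76.9] [-105.4  -70.7]
```

```bash
python3 -m crank '[[-1,[0,0,0.4],[0,0,0]],[-1,[0,0,0.4],[0,0,0]],[-1,[0,0,0.3],[0,0,0]],[-1,[0,0,0.1],[0,0,0]],[-1,[0,0,0],[0,0,0]]]'; python3 -m crank '[[1,[0,0,0],[0,0,0]],[1,[0,0,0],[0,0,0]],[1,[0,0,0],[0,0,0]],[1,[0,0,0],[0,0,0]],[1,[0,0,0],[0,0,0]],[1,[0,0,0],[0,0,0]],[1,[0,0,0],[0,0,0]],[1,[0,0,0],[0,0,0]]]'; python3 st.py
```

```text
time_s: 2.9
tcp_pos: [0.554, 0.1928, 0.0622]
ee_rot: [[0.917, 0.398, -0.001], [0.398, -0.917, -0.001], [-0.001, 0.001, -1.0]]
wrist_force: [0.0, -0.3, 1.0]
gripper_width: 1.003
time_s: 3.7
tcp_pos: [0.5541, 0.1926, 0.0625]
ee_rot: [[0.917, 0.398, -0.0], [0.398, -0.917, -0.0], [-0.0, 0.0, -1.0]]
wrist_force: [0.1, -0.1, 0.9]
gripper_width: 0.355
tcp [0.5541 0.1926 0.0625] yaw 23.44 z [-0. -0. -1.] F [ 0.1 -0.1  0.9] w 0.35455336055740333 j [ 35.   27.5 -16.5   0.  -46.1  78.5] 3.7
```

Still closing; wait a bit longer.

```bash
python3 -m crank '[[1,[0,0,0],[0,0,0]],[1,[0,0,0],[0,0,0]],[1,[0,0,0],[0,0,0]],[1,[0,0,0],[0,0,0]]]'; python3 st.py
```

```text
time_s: 4.1
tcp_pos: [0.5541, 0.1926, 0.0625]
ee_rot: [[0.917, 0.398, -0.0], [0.398, -0.917, -0.0], [-0.0, 0.0, -1.0]]
wrist_force: [0.1, -0.7, -1.2]
gripper_width: 0.273
tcp [0.5541 0.1926 0.0625] yaw 23.45 z [-0. -0. -1.] F [ 0.1 -0.7 -1.2] w 0.27290629998998006 j [ 35.   27.5 -16.5   0.  -46.1  78.5] 4.1
```

```bash
python3 -m crank '[[1,[0,0,-0.1],[0,0,0]],[1,[0,0,-0.15],[0,0,0]],[1,[0,0,-0.2],[0,0,0]],[1,[0,0,-0.2],[0,0,0]],[1,[0,0,-0.2],[0,0,0]],[1,[0,0,-0.2],[0,0,0]],[1,[0,0,-0.2],[0,0,0]],[1,[0,0,-0.1],[0,0,0]]]'; python3 st.py;  python3 - <<'E'
from h import *
c=r.capture("side");cv2.imwrite("pics/s2.png",c["img"])
c=r.capture("wrist");cv2.imwrite("pics/w2.png",c["img"])
E
```

```text
time_s: 4.9
tcp_pos: [0.5544, 0.1928, 0.1995]
ee_rot: [[0.917, 0.398, 0.002], [0.398, -0.917, 0.001], [0.003, -0.0, -1.0]]
wrist_force: [0.4, 0.5, -3.1]
gripper_width: 0.27
tcp [0.5544 0.1928 0.1995] yaw 23.44 z [ 0.002  0.001 -1.   ] F [ 0.4  0.5 -3.1] w 0.2700025765040524 j [ 35.   19.3  -7.2   0.  -63.4  78.5] 4.9
```

View pics/s2.png

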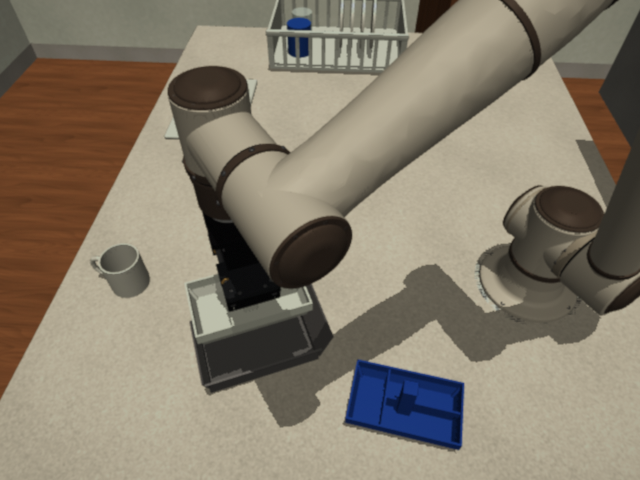

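View pics/w2.png

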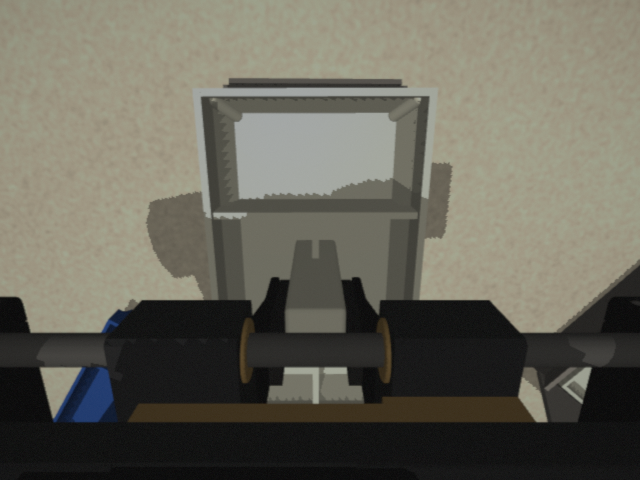

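```bash
python3 -m crank '[[1,[0,0,0],[0,0,0.08]],[1,[0,0,0],[0,0,0.12]],[1,[0,0,0],[0,0,0.16]],[1,[0,0,0],[0,0,0.16]],[1,[0,0,0],[0,0,0.16]],[1,[0,0,0],[0,0,0.16]],[1,[0,0,0],[0,0,0.16]],[1,[0,0,0],[0,0,0.16]]]'
python3 -m crank '[[1,[0,0,0],[0,0,0.16]],[1,[0,0,0],[0,0,0.16]],[1,[0,0,0],[0,0,0.16]],[1,[0,0,0],[0,0,0.16]],[1,[0,0,0],[0,0,0.16]],[1,[0,0,0],[0,0,0.16]],[1,[0,0,0],[0,0,0.16]],[1,[0,0,0],[0,0,0.16]]]'
python3 -m crank '[[1,[0,0,0],[0,0,0.16]],[1,[0,0,0],[0,0,0.16]],[1,[0,0,0],[0,0,0.16]],[1,[0,0,0],[0,0,0.16]],[1,[0,0,0],[0,0,0.16]],[1,[0,0,0],[0,0,0.16]],[1,[0,0,0],[0,0,0.16]],[1,[0,0,0],[0,0,0.16]]]'
python3 -m crank '[[1,[0,0,0],[0,0,0.12]],[1,[0,0,0],[0,0,0.08]],[1,[0,0,0],[0,0,0.05]],[1,[0,0,0],[0,0,0.03]],[1,[0,0,0],[0,0,0]],[1,[0,0,0],[0,0,0]]]'
python3 st.py .5541 .1926 .1025;  python3 - <<'E'
from h import *
c=r.capture("side");cv2.imwrite("pics/s3.png",c["img"])
c=r.capture("wrist");cv2.imwrite("pics/w3.png",c["img"])
E
```

```text
time_s: 5.8
tcp_pos: [0.5531, 0.1922, 0.1957]
ee_rot: [[0.874, -0.486, -0.003], [-0.486, -0.874, -0.001], [-0.002, 0.003, -1.0]]
wrist_force: [0.3, -0.4, -3.6]
gripper_width: 0.276
time_s: 6.6
tcp_pos: [0.5531, 0.1922, 0.1957]
ee_rot: [[0.058, -0.998, -0.003], [-0.998, -0.058, -0.001], [0.001, 0.003, -1.0]]
wrist_force: [-0.2, 0.2, -3.5]
gripper_width: 0.273
time_s: 7.4
tcp_pos: [0.5531, 0.1922, 0.1957]
ee_rot: [[-0.812, -0.584, -0.003], [-0.584, 0.812, -0.001], [0.003, 0.001, -1.0]]
wrist_force: [0.7, -0.4, -4.1]
gripper_width: 0.277
time_s: 8.0
tcp_pos: [0.5538, 0.1925, 0.1969]
ee_rot: [[-0.917, -0.398, -0.001], [-0.398, 0.917, -0.001], [0.001, -0.0, -1.0]]
wrist_force: [-0.5, -0.0, -3.1]
gripper_width: 0.272
tcp [0.5538 0.1925 0.1969] yaw -156.53 z [-0.001 -0.001 -1.   ] F [-0.5 -0.  -3.1] w 0.27243592633327257 j [  35.    19.4   -7.3   -0.   -63.3 -101.5] 8.0
tool delta (units) [-0.004 -0.     0.944]
```

View pics/s3.png

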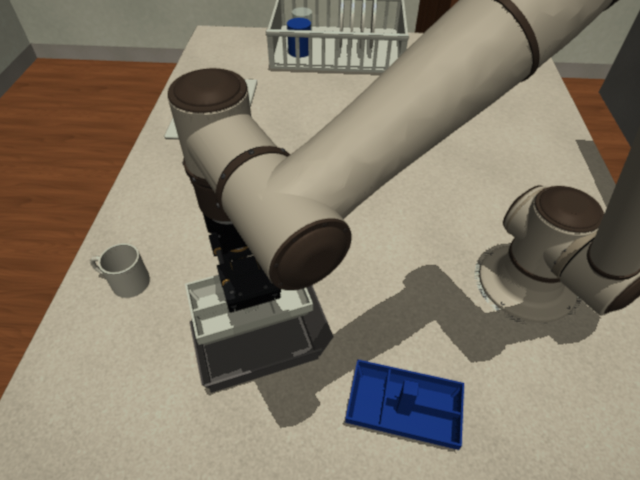

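View pics/w3.png

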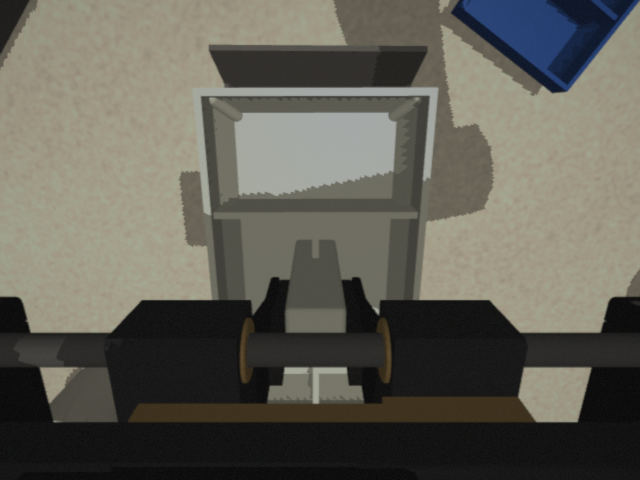

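The short compartment now faces the raised back (wrist view: back's top edge at (209–428, 45), insert rim at (194–437, 90)). I'll lower to just above the flare and check.

```bash
python3 -m crank '[[1,[0,0,0.1],[0,0,0]],[1,[0,0,0.2],[0,0,0]],[1,[0,0,0.2],[0,0,0]],[1,[0,0,0.2],[0,0,0]],[1,[0,0,0.1],[0,0,0]],[1,[0,0,0.05],[0,0,0]],[1,[0,0,0],[0,0,0]]]'
python3 st.py .5541 .1926 .0625;  python3 - <<'E'
from h import *
c=r.capture("wrist");cv2.imwrite("pics/w4.png",c["img"])
E
```

```text
time_s: 8.8
tcp_pos: [0.554, 0.1925, 0.1121]
ee_rot: [[-0.917, -0.398, -0.001], [-0.398, 0.917, -0.001], [0.001, -0.0, -1.0]]
wrist_force: [0.4, 0.1, -3.7]
gripper_width: 0.274
tcp [0.554  0.1925 0.1121] yaw -156.55 z [-0.001 -0.001 -1.   ] F [ 0.4  0.1 -3.7] w 0.273625557746015 j [  35.    24.1  -13.6    0.   -52.4 -101.5] 8.8
tool delta (units) [-0.001  0.     0.496]
```

View pics/w4.png

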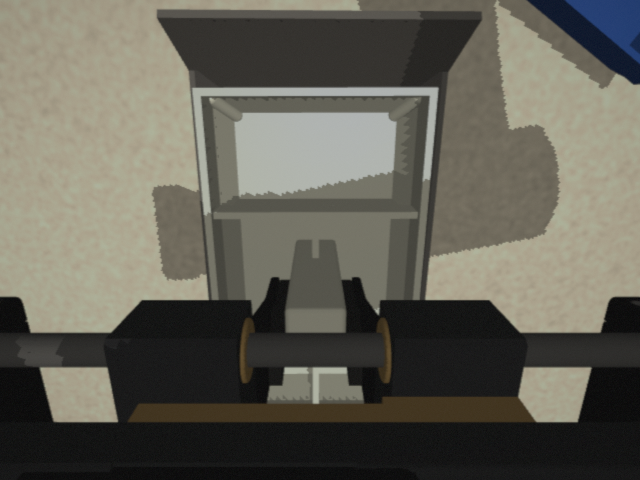

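The back's top edge is centred at column 320 and the insert at 315.5. That is about 1.5 mm off, well within play, so I'll shift 1 mm along tool +y and lower gently.

```bash
python3 -m crank '[[1,[0,0.01,0.05],[0,0,0]],[1,[0,0,0.08],[0,0,0]],[1,[0,0,0.08],[0,0,0]],[1,[0,0,0.08],[0,0,0]]]'; python3 st.py
python3 -m crank '[[1,[0,0,0.06],[0,0,0]],[1,[0,0,0.05],[0,0,0]],[1,[0,0,0.04],[0,0,0]],[1,[0,0,0.02],[0,0,0]],[1,[0,0,0],[0,0,0]]]'; python3 st.py .5541 .1926 .0625
python3 - <<'E'
from h import *
c=r.capture("wrist");cv2.imwrite("pics/w5.png",c["img"])
E
```

```text
time_s: 9.25
tcp_pos: [0.5535, 0.1934, 0.0828]
ee_rot: [[-0.918, -0.398, -0.0], [-0.398, 0.918, -0.0], [0.0, 0.0, -1.0]]
wrist_force: [0.1, 0.9, -3.3]
gripper_width: 0.277
tcp [0.5535 0.1934 0.0828] yaw -156.56 z [-0. -0. -1.] F [ 0.1  0.9 -3.3] w 0.2767942182825013 j [  35.1   26.   -15.4   -0.   -48.6 -101.6] 9.25
time_s: 9.75
tcp_pos: [0.5536, 0.1935, 0.0663]
ee_rot: [[-0.917, -0.398, -0.0], [-0.398, 0.917, -0.0], [0.0, -0.0, -1.0]]
wrist_force: [-0.3, -0.8, -3.7]
gripper_width: 0.271
tcp [0.5536 0.1935 0.0663] yaw -156.56 z [-0. -0. -1.] F [-0.3 -0.8 -3.7] w 0.27130188557867857 j [  35.1   27.2  -16.3    0.   -46.5 -101.6] 9.75
tool delta (units) [-0.001 -0.01   0.038]
```

View pics/w5.png

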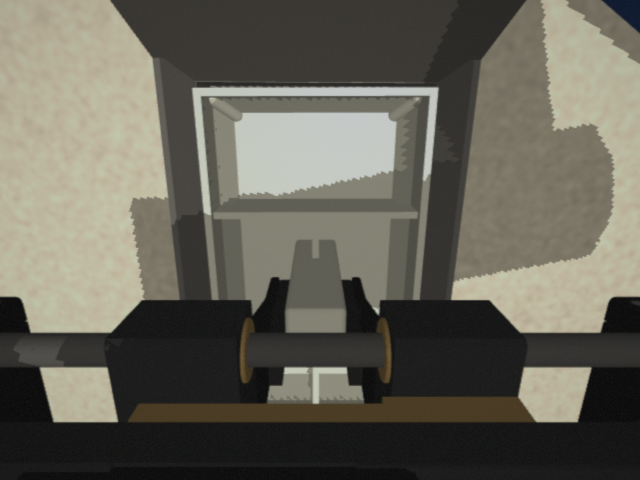

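The insert is inside the flare (rim 194–437 between box sides 155–480) with no contact force. I'll lower the last ~4 mm in small steps.

```bash
python3 -m crank '[[1,[0,0,0.02],[0,0,0]],[1,[0,0,0.02],[0,0,0]],[1,[0,0,0],[0,0,0]],[1,[0,0,0],[0,0,0]]]'; python3 st.py
```

```text
time_s: 10.2
tcp_pos: [0.5537, 0.1935, 0.0625]
ee_rot: [[-0.917, -0.398, -0.0], [-0.398, 0.917, -0.0], [0.0, -0.0, -1.0]]
wrist_force: [-0.4, 0.1, -3.4]
gripper_width: 0.272
tcp [0.5537 0.1935 0.0625] yaw -156.56 z [-0. -0. -1.] F [-0.4  0.1 -3.4] w 0.2724601050825748 j [  35.1   27.5  -16.5    0.   -46.1 -101.6] 10.2
```

```bash
python3 -m crank '[[1,[0,0,0.01],[0,0,0]],[1,[0,0,0],[0,0,0]],[1,[0,0,0],[0,0,0]]]'; python3 -m crank '[[1,[0,0,0.01],[0,0,0]],[1,[0,0,0],[0,0,0]],[1,[0,0,0],[0,0,0]]]'
```

```text
time_s: 10.5
tcp_pos: [0.5537, 0.1935, 0.0625]
ee_rot: [[-0.917, -0.398, 0.0], [-0.398, 0.917, 0.0], [-0.0, -0.0, -1.0]]
wrist_force: [-3.4, -1.0, 6.2]
gripper_width: 0.273
time_s: 10.8
tcp_pos: [0.5537, 0.1935, 0.0625]
ee_rot: [[-0.917, -0.398, 0.001], [-0.398, 0.917, -0.0], [-0.001, -0.0, -1.0]]
wrist_force: [-5.6, -1.2, 11.0]
gripper_width: 0.274
```

It has touched the floor at the same TCP height as at the grasp. Release and retreat.

```bash
python3 -m crank '[[1,[0,0,-0.01],[0,0,0]],[0,[0,0,0],[0,0,0]],[0,[0,0,0],[0,0,0]],[0,[0,0,0],[0,0,0]],[0,[0,0,0],[0,0,0]],[0,[0,0,0],[0,0,0]],[0,[0,0,0],[0,0,0]],[0,[0,0,0],[0,0,0]]]'
python3 -m crank '[[0,[0,0,-0.1],[0,0,0]],[0,[0,0,-0.2],[0,0,0]],[0,[0,0,-0.3],[0,0,0]],[0,[0,0,-0.4],[0,0,0]],[0,[0,0,-0.3],[0,0,0]],[0,[0,0,-0.2],[0,0,0]],[0,[0,0,0],[0,0,0]]]'
python3 - <<'E'
from h import *
for n in("wrist","side","scene"):
    c=r.capture(n);cv2.imwrite(f"pics/{n}6.png",c["img"])
E
```

```text
time_s: 11.6
tcp_pos: [0.5537, 0.1935, 0.0615]
ee_rot: [[-0.917, -0.398, -0.0], [-0.398, 0.917, -0.0], [0.0, -0.0, -1.0]]
wrist_force: [-0.8, 0.2, 0.8]
gripper_width: 0.505
time_s: 12.3
tcp_pos: [0.5555, 0.1944, 0.2163]
ee_rot: [[-0.917, -0.398, 0.008], [-0.398, 0.917, 0.004], [-0.009, 0.001, -1.0]]
wrist_force: [0.5, 0.0, 0.0]
gripper_width: 0.499
```

View pics/wrist6.png

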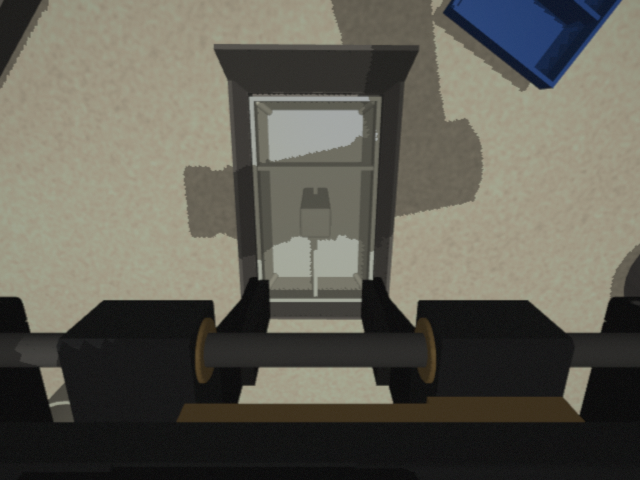

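View pics/scene6.png

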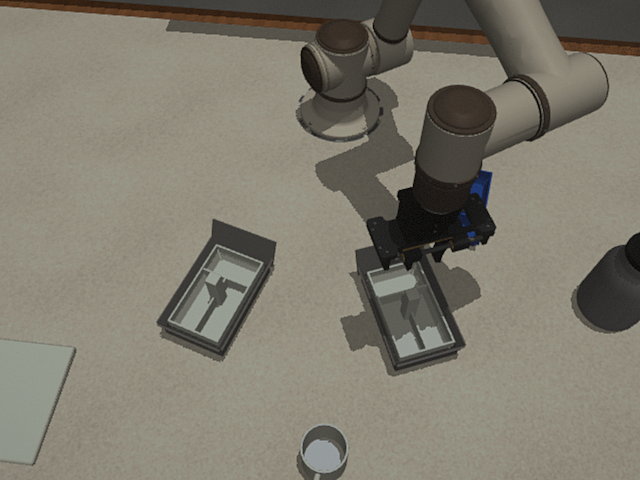

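View pics/side6.png

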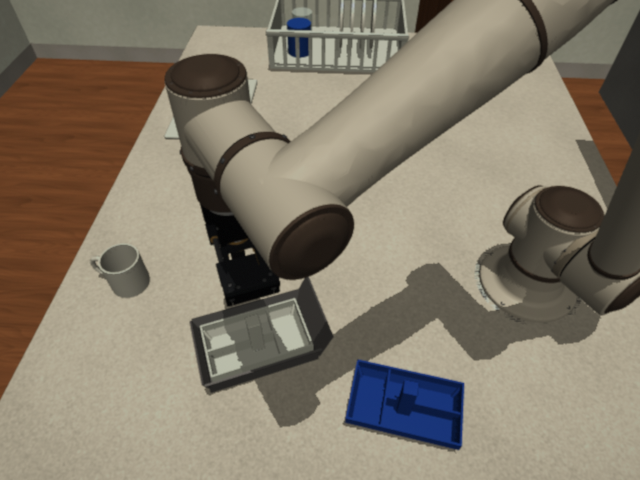

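The short compartment lies at the back, at the robot side. The rim in the wrist view is at (250–381, 98) to (259–373, 300). Now a numerical check.

```bash
python3 -m crank '[[0,[0,0,0],[0,0,0]],[0,[0,0,0],[0,0,0]],[0,[0,0,0],[0,0,0]]]'
python3 - <<'E'
from h import *
c=r.capture("wrist");cv2.imwrite("pics/w7.png",c["img"])
b=np.array([.5543,.192]);a=np.radians(23.4);B=np.array([[np.cos(a),np.sin(a)],[-np.sin(a),np.cos(a)]])
for z in(.044,.050):
  P=np.array([ray(c,*p,z)[:2] for p in[(250,98),(381,98),(373,300),(259,300)]])
  Q=(P-b)@B.T*1000;print(z,Q.round(1).tolist(),Q.mean(0).round(1),"lens",np.linalg.norm(Q-np.roll(Q,-1,0),axis=1).round(1))
a0=cv2.imread("pics/scene0.png").astype(int);a1=cv2.imread("pics/scene6.png").astype(int)
print("other box max mean diff",np.abs(a0-a1)[215:360,150:280].mean().round(2))
cv2.imwrite("pics/z7.png",cv2.resize(cv2.imread("pics/side6.png")[270:395,180:340],None,fx=4.5,fy=4.5,interpolation=cv2.INTER_CUBIC))
E
```

```text
time_s: 12.75
tcp_pos: [0.5534, 0.1934, 0.2107]
ee_rot: [[-0.917, -0.398, -0.001], [-0.398, 0.917, -0.001], [0.002, -0.0, -1.0]]
wrist_force: [0.5, 0.6, 0.0]
gripper_width: 0.504
0.044 [[-97.8, -50.5], [-98.0, 57.1], [85.7, 59.2], [85.9, -50.9]] [-6.   3.7] lens [107.6 183.7 110.1 183.7]
0.05 [[-97.5, -49.5], [-97.7, 56.1], [82.7, 58.2], [82.8, -49.9]] [-7.4  3.7] lens [105.6 180.4 108.1 180.3]
other box max mean diff 12.34
```

View pics/z7.png

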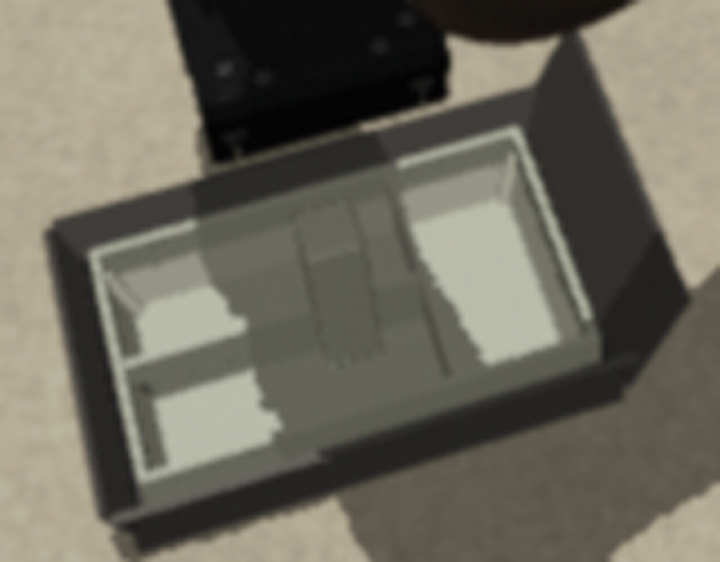

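View pics/w7.png

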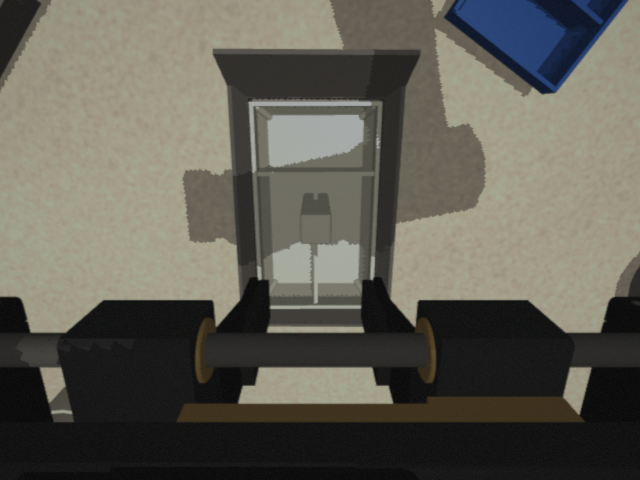

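The side view's rim corners (90,250), (518,127), (145,472) match those at the start within a pixel, so the insert is seated. My wrist numbers used pixels from before the arm settled, so I'll redo them. I'll also check the other box, because the exposure changed.

Run:
```python
from h import *
g=[cv2.cvtColor(cv2.imread(f"pics/scene{i}.png"),cv2.COLOR_BGR2GRAY)[205:365,145:290].astype(np.float32) for i in(0,6)]
print("other box shift px",cv2.phaseCorrelate(g[0],g[1]))
c=r.capture("wrist")
b=np.array([.5543,.192]);a=np.radians(23.4);B=np.array([[np.cos(a),np.sin(a)],[-np.sin(a),np.cos(a)]])
P=np.array([ray(c,*p,.044)[:2] for p in[(249.5,102),(381.5,102),(373,307),(258,307)]]);Q=(P-b)@B.T*1000
print(Q.round(1).tolist(),Q.mean(0).round(1),np.linalg.norm(Q-np.roll(Q,-1,0),axis=1).round(1)); print(r.sense()["wrist_force"])
```

```text
other box shift px ((0.037359204328581086, 0.019387259660433642), 0.8984478670756022)
[[-94.5, -51.0], [-94.7, 57.8], [93.6, 59.6], [93.7, -52.2]] [-0.5  3.5] [108.8 188.3 111.8 188.2]
[ 0.30454219 -0.29942822  0.41933439]
```

Insert centre is within 4 mm and its edge lengths match seated height. The other box hasn't moved (0.04 px). Handing in.

```bash
python3 -c "
from station import r
print(r.finish_job())"
```

```text
the job is handed in; nothing more can be done
None
```

The wrongly placed insert, in the box at about (0.554, 0.192), is back in its own box with its short compartment at the raised back. I lifted it about 135 mm by its post, turned it half a turn and lowered it until it touched the floor. I then let go, backed off and handed the job in at about 13 s on the robot's clock, with no verdict reported.

**Last checks:**
- **Seated height:** floor contact came at the same TCP height (62.5 mm) as when I gripped it, and the rim corners in the side view match the start within about a pixel.
- **Position:** the wrist view puts the insert's centre at (-0.5, +3.5) mm from my estimate of the box's centre. Before the grasp that camera read about 2 mm to the same side, so part of this is calibration. The limit is 10 mm.
- **Other insert:** its box's region of the scene picture shifted only 0.04 pixel. A plain brightness comparison of the same region did differ, which I put down to a change in exposure.
- **Contact:** the wrist force was close to zero, and the gripper was well above the box.

One check misled at first: the wrist measurement just after the retreat read (-6, 3.7) mm because I used pixels from before the arm had settled. The position above is from the redone measurement.

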